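Show the bean slide to the class camera

ROBOT

A 6-joint arm with a two-finger parallel gripper is mounted at the origin on the work surface. World frame = base frame: x ahead of the robot, y to its left, z up, the work surface at z = 0. Lengths are in m, angles in rad, forces in N, time in s.
With the tool pointing down it reaches from about 0.4 to 0.825 m from the base axis. Payload 7 kg.
Tool frame: the origin (TCP) lies on the mounting face of the last link; the fingertips stand 178 mm ahead of it and the grasp point (between the pads) lies 159 mm ahead of it; z points along the fingers, y is the line along which they close (so a half turn about z gives the same grasp; the last joint's range is limited). The gripper opens to 88 mm and grips with 3 to 60 N. Pads are 19 mm wide; open, the fingers measure 130 mm over their backs; the gripper's body (78 mm by 193 mm) begins 47 mm behind the grasp point.
Start: joints at [1.427, 0.359, 0.012, 0, -1.224, -0.288], TCP at [0.282, 0.613, 0.405] pointing down, gripper open.
Joint ranges: [-3.07, 3.07], [-1.43, 2.12], [-1.02, 1.25], [-3.03, 1.67], [-3.05, -0], [-3.03, 3.03]. Speed limits (rad/s): [2.39, 2.39, 3.01, 3.14, 3.14, 3.14].

INTERFACE

Orientations are given as a unit quaternion [x, y, z, w].
In Python, from rig import state, read_camera, camera_info, close_job, outline_of, landmark_of gives the robot as it stands.
- The arm moves only by the shell command python3 -m inch 'ROWS'. ROWS is JSON, a list of rows, each an object with "xyz": the shift along the tool's x, y, z in cm, a list of three; "yaw": the turn about the tool's z in degrees; "fingers": the opening, from 0 (shut) to 1 (fully open). A call has 1 to 20 rows; each row is the pose to reach, as a shift and turn from the pose commanded when the call began, along the tool's axes at that moment; what a row does not reach only later rows make up. A row lasts 1/10 s, in which the tool goes at most 50 mm and 8.59 degrees, less where a joint would pass 70% of its speed; a pose out of reach is approached as far as the arm can. A call with a gripper value outside its range is refused whole. The fingers move at their own pace and stop on an object; the grip force is fixed at half the most. Time passes only in rows, so rows that repeat a pose let the fingers close. It gives the time, the measured TCP pose, the force, the opening and the grip force at its end, in the units of the state.
- state(): the state, without advancing time (a new reading comes with each control period).
- read_camera(name): name is "scene" or "top" or "wrist"; returns the picture (480x640x3 uint8, red, green, blue); there is no depth.
- camera_info(name): a dict with "vertical_fov" (degrees; the focal length in pixels is half the picture's height over the tangent of half this angle, whatever the lens; pixels are square), "cx", "cy" (the principal point, pixels), "extrinsics" (4x4, takes a point from camera to world coordinates). Camera axes: x right, y down, z forward; pixel columns grow to the right and rows downward; lengths in m; the calibration is good to about 2 mm. The wrist camera is an equidistant fisheye: a pixel r from the principal point sees the ray r / f radians off the axis. A picture is of the moment at which its call begins: read the wrist's pose just before it. camera_info takes no time and is no camera call; for the wrist camera it gives the pose at the moment of the call.
- close_job(): hands the job in; it is judged then, once.
Trained networks look in the newest picture that a camera, given by its name, has taken for a name from the list of things; names that differ only in an ending like _2 or _b are one class to them, and where a whole thing is asked for, a point or a joint stands for the part that bears it (a point fixed in the world has none). Each returns a list of dicts, best first, with "conf" (0 to 1); they miss things now and then, are a little off and sometimes report something else, mostly with a low value. They report only what shows in the picture. A call takes as long as a camera call. They do not tell look-alikes from the thing itself.
- outline_of(camera, label): "pixels" (480x640 bool, what is visible of it).
- landmark_of(camera, label): "point" ([x, y, z] in m, in the coordinates of the camera as it stood for that picture, good to about 4 mm: a listed point, or the origin of a listed thing).
The state is a dict: "t": time; "joints": joint angles; "joint_vel": joint speeds; "joint_efforts": joint torques, N m; "eef_pos": TCP position; "tcp_rot": TCP orientation; "wrist_force": force on the tool from outside, world axes, zero at the start; "wrist_torque": the same for the moment, N m; "finger_gap": opening from 0.0 (shut) to 1.0 (fully open); "finger_force": force on a finger pad.
Only numpy, scipy, OpenCV 4.12 (cv2) and the standard library are available. Lean on these libraries where they do the work, as an engineer would, in place of code of your own. Each camera call takes 0.05 s, during which the arm holds its last target. There are 200 camera calls.

TASK

Take the seed slide with the green label out of its wooden stand, finding its frosted end by the small notch in one corner, and grip it by the clear end only, never letting the fingers touch the frosted end. Then hold it level about 15 cm above the white photo board, in line with the printed outline and with the frosted end over the blue patch, leaned back so that its label faces up at a slope of about 45 degrees or flatter for the camera overhead. Leave the other slides and the pot where they are, and finish still holding the slide there.

Things in the scene. Friction and masses are not known exactly. Their poses are not given: they have to be found in the camera images.
- bean_slide: The slide to show: clear plastic with green seeds, 100 x 9 x 50 mm, 40 to 75 g, on its long edge in a stand. Origin: centre of its lower edge. x runs along its length to the frosted end, y out of the label face, z to the upper edge. Clear from x = -50 to 18 mm, frosted from 18 to 50. A 12 x 12 mm notch at the +x, +z corner tells frosted end and label side. Starts upright, notch up, any yaw.
- bean_slide_frost: The frosted (matt white) end of the bean slide, rigidly part of it, with the same frame and origin as the slide; it fills x = 18 to 50 mm. Its +y face carries a white paper label with a green band; its other face is bare; a green strip lies along its upper edge. The fingers must not touch it.
- bean_frost_mid (a point): Middle of the frosted end, at x = +34, y = 0, z = 25 mm in the slide's frame.
- bean_clear_mid (a point): Middle of the outer half of the clear part, at x = -34, y = 0, z = 25 mm in the slide's frame.
- stand_a: Plywood stand of the bean slide, fixed: 90 x 50 mm, 20 mm high, a slot 11 mm wide and 12 mm deep along its x, open at both ends. Slot floor 8 mm above the table: the slide's upper edge is at 58 mm, and 38 mm of it stand out of the slot. Origin: centre of the underside; z up. The slide's x lies along the stand's x.
- photo_board: White board fixed flat on the table, 100 x 140 x 4 mm. Origin: centre of the underside; x (short side) points roughly away from the robot, z up. A dark outline of the slide, 50 x 100 mm, lies in its middle along y, with a blue patch at the -y end for the frosted end. A slide held over it so, label up, leans with its upper edge towards the robot.
- mark_frost (a point): Centre of the blue patch on top of the board, 34 mm from its centre towards -y, 4 mm above the table.
- mark_clear (a point): Point on top of the board in the clear end of the outline, 34 mm from its centre towards +y.
- maize_slide: Bystander: a slide of the same shape with a yellow label and yellow seeds, in another like stand. Leave it.
- beet_slide: Bystander: a slide of the same shape with a red label and dark red seeds, in the third stand. Leave it.
- pot: Bystander: an empty white plastic pot, 62 mm wide, 68 mm high, standing upright. Origin: centre of its underside.
Things that resemble listed ones, but are neither listed nor needed, are in the scene too. What is shaped like the bean_slide but purple is not meant.

How it is judged:
By the outcome, as a careful person would: the job done as asked, in the order asked, and still so for the second after the job is handed in, while the arm keeps its last pose, push and grip.
It also fails if it takes over 42 s, if anything falls off the work surface, if the arm or the gripper's body presses on something with over 40 N, if the wrist force passes 120 N, or if a joint passes its speed limit or range.

## Working session

There is one attempt and no reset: what is moved stays moved. The work goes in short steps, Python scripts to look and compute and a shell command to move; the robot and the scene stay as the last step left them, time stands still between calls to the robot, and variables do not carry over. Pictures are saved under pics/ and viewed, at most 10 in all, crops included, and the job is handed in when it is done.

```bash
ls; mkdir -p pics
cat > h.py <<'E'
import numpy as np, cv2
from rig import *
from scipy.spatial.transform import Rotation as R
def world(cam,p,E=None):
    E=np.array(camera_info(cam)["extrinsics"]) if E is None else E
    return E[:3,:3]@np.array(p)+E[:3,3]
def save(cam,n):
    im=read_camera(cam); cv2.imwrite('pics/'+n,im[:,:,::-1]); return im
E
python3 - <<'E'
from h import *
np.set_printoptions(precision=3,suppress=True)
s=state(); print(s['eef_pos'],s['tcp_rot'],s['t'])
print(R.from_quat(s['tcp_rot']).as_matrix())
for c in ['scene','top']:
    save(c,c+'0.png'); print(c,camera_info(c))
    for l in ['bean_slide','bean_frost_mid','bean_clear_mid','stand_a','photo_board','mark_frost','mark_clear','pot','maize_slide','beet_slide']:
        print(l,[(round(d['conf'],2),world(c,d['point'])) for d in landmark_of(c,l)][:3])
print(state()['t'])
E
```

```text
pics
[0.282 0.613 0.404] [ 0.977 -0.214 -0.     0.001] 0.0
[[ 0.908 -0.419 -0.001]
 [-0.419 -0.908 -0.002]
 [ 0.     0.002 -1.   ]]
scene {'vertical_fov': 48.2636822768106, 'cx': 316.55724771843376, 'cy': 240.28193698020047, 'extrinsics': array([[-0.589,  0.654, -0.475,  0.956],
       [ 0.808,  0.488, -0.331,  0.375],
       [ 0.015, -0.579, -0.816,  0.871],
       [ 0.   ,  0.   ,  0.   ,  1.   ]])}
bean_slide [(0.72, array([ 0.651,  0.306, -0.001])), (0.62, array([0.45 , 0.094, 0.008])), (0.57, array([ 0.181,  0.293, -0.   ]))]
bean_frost_mid [(0.93, array([0.638, 0.281, 0.029])), (0.86, array([0.175, 0.261, 0.023])), (0.58, array([0.443, 0.063, 0.034]))]
bean_clear_mid [(0.95, array([0.462, 0.127, 0.03 ])), (0.73, array([0.671, 0.339, 0.023])), (0.56, array([0.183, 0.325, 0.025]))]
stand_a [(0.74, array([0.449, 0.091, 0.007]))]
photo_board [(0.85, array([ 0.482, -0.149, -0.002]))]
mark_frost [(0.85, array([ 0.483, -0.178,  0.007]))]
mark_clear [(0.33, array([ 0.718, -0.   ,  0.001]))]
pot [(0.8, array([ 0.715,  0.001, -0.001]))]
maize_slide [(0.76, array([0.47 , 0.308, 0.007]))]

[... 401 characters left out ...]
3])), (0.63, array([0.18 , 0.295, 0.001])), (0.6, array([0.45 , 0.093, 0.006]))]
bean_frost_mid [(0.82, array([0.436, 0.058, 0.034])), (0.77, array([0.637, 0.281, 0.023])), (0.56, array([0.172, 0.255, 0.026]))]
bean_clear_mid [(0.77, array([0.666, 0.338, 0.022])), (0.61, array([0.182, 0.326, 0.021])), (0.51, array([0.467, 0.122, 0.037]))]
stand_a [(0.69, array([ 0.455,  0.095, -0.001]))]
photo_board [(0.88, array([ 0.479, -0.149, -0.001]))]
mark_frost [(0.9, array([ 0.485, -0.181,  0.002]))]
mark_clear [(0.69, array([ 0.479, -0.114,  0.004]))]
pot [(0.89, array([ 0.711, -0.004, -0.   ]))]
maize_slide [(0.66, array([0.469, 0.312, 0.005]))]
beet_slide [(0.52, array([0.611, 0.169, 0.003]))]
1.1
```

View pics/scene0.png

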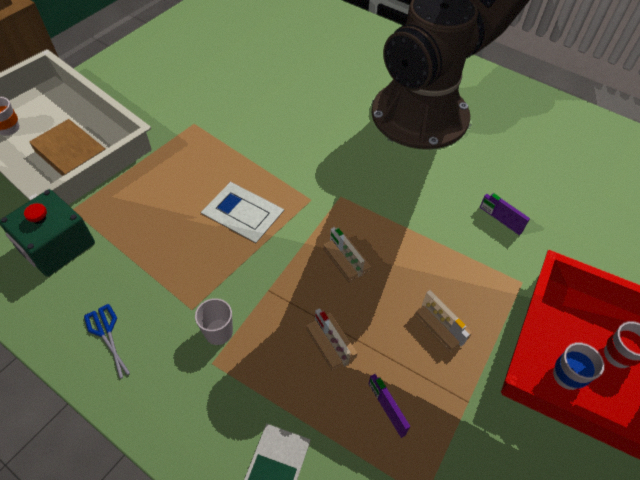

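View pics/top0.png

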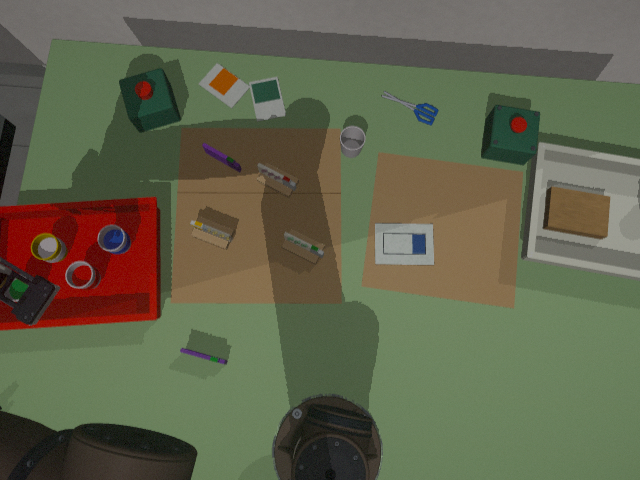

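The green-label slide is at scene px (347,252) and top px (303,247), with the board at top px (404,244). The lime-green purple slides are decoys. From the landmarks, the slide's x axis is at about -111°, so its label faces away from the robot. The tool can't tilt, so I will:

1. Lift the slide out of the stand.
2. Stand it on open table and topple it label-up between the open fingers.
3. Regrip it across its 50 mm width.

```bash
python3 -m inch '[{"xyz":[37.1,38.9,7.5],"yaw":86.5,"fingers":1},{"xyz":[37.1,38.9,7.5],"yaw":86.5,"fingers":1},{"xyz":[37.1,38.9,7.5],"yaw":86.5,"fingers":1},{"xyz":[37.1,38.9,7.5],"yaw":86.5,"fingers":1},{"xyz":[37.1,38.9,7.5],"yaw":86.5,"fingers":1},{"xyz":[37.1,38.9,7.5],"yaw":86.5,"fingers":1},{"xyz":[37.1,38.9,7.5],"yaw":86.5,"fingers":1},{"xyz":[37.1,38.9,7.5],"yaw":86.5,"fingers":1},{"xyz":[37.1,38.9,7.5],"yaw":86.5,"fingers":1},{"xyz":[37.1,38.9,7.5],"yaw":86.5,"fingers":1},{"xyz":[37.1,38.9,7.5],"yaw":86.5,"fingers":1},{"xyz":[37.1,38.9,7.5],"yaw":86.5,"fingers":1},{"xyz":[37.1,38.9,7.5],"yaw":86.5,"fingers":1},{"xyz":[37.1,38.9,7.5],"yaw":86.5,"fingers":1},{"xyz":[37.1,38.9,7.5],"yaw":86.5,"fingers":1},{"xyz":[37.1,38.9,7.5],"yaw":86.5,"fingers":1},{"xyz":[37.1,38.9,7.5],"yaw":86.5,"fingers":1}]'
cat >> h.py <<'E'
def tool(p):  # world point in tool frame, cm
    s=state(); return R.from_quat(s['tcp_rot']).as_matrix().T@(np.array(p)-s['eef_pos'])*100
E
python3 - <<'E'
from h import *
np.set_printoptions(precision=3,suppress=True)
s=state(); print(s['eef_pos'],s['tcp_rot'],s['t'],s['joints'])
E=np.array(camera_info('wrist')["extrinsics"]); print(E)
save('wrist','w1.png')
for l in ['bean_slide','bean_frost_mid','bean_clear_mid','stand_a']:
    for d in landmark_of('wrist',l)[:3]:
        w=world('wrist',d['point'],E); print(l,round(d['conf'],2),w,tool(w))
E
```

```text
t: 2.8
eef_pos: [0.4565, 0.1053, 0.3298]
tcp_rot: [-0.565, 0.825, -0.0, 0.0]
wrist_force: [-0.9, 0.3, -1.0]
finger_gap: 0.999
finger_force: 0.0
[0.456 0.105 0.33 ] [-0.565  0.825 -0.     0.   ] 2.8 [ 0.648  0.082 -0.536  0.    -0.952 -1.018]
[[-0.933  0.345  0.105  0.427]
 [ 0.361  0.891  0.274  0.03 ]
 [ 0.001  0.294 -0.956  0.311]
 [ 0.     0.     0.     1.   ]]
bean_slide 0.69 [0.452 0.094 0.011] [ 1.172  0.01  31.894]
bean_slide 0.68 [0.177 0.291 0.002] [-7.286 32.765 32.812]
bean_frost_mid 0.58 [0.439 0.062 0.036] [ 4.668  0.072 29.362]
bean_clear_mid 0.97 [0.463 0.123 0.034] [-1.928  0.053 29.616]
stand_a 0.65 [0.452 0.095 0.001] [ 1.069  0.117 32.841]
```

View pics/w1.png

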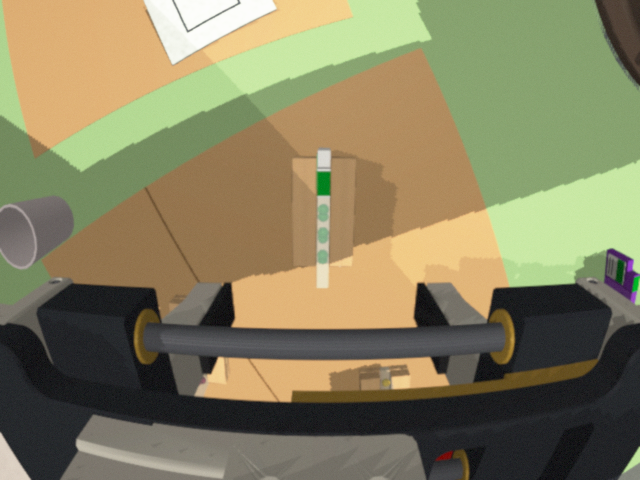

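The close view shows the slide centred at col 323. The notch and frosted end are at the far end (rows 150–195) along tool +x, and it is aligned with the tool. I'm descending and closing at x ≈ -12 mm.

```bash
python3 -m inch '[{"xyz":[0,0,5],"yaw":0,"fingers":1},{"xyz":[0,0,9],"yaw":0,"fingers":1},{"xyz":[0,0,11.2],"yaw":0,"fingers":1},{"xyz":[0,0,12.2],"yaw":0,"fingers":1},{"xyz":[0,0,12.2],"yaw":0,"fingers":1},{"xyz":[0,0,12.2],"yaw":0,"fingers":0},{"xyz":[0,0,12.2],"yaw":0,"fingers":0},{"xyz":[0,0,12.2],"yaw":0,"fingers":0},{"xyz":[0,0,12.2],"yaw":0,"fingers":0},{"xyz":[0,0,12.2],"yaw":0,"fingers":0},{"xyz":[0,0,12.2],"yaw":0,"fingers":0},{"xyz":[0,0,12.2],"yaw":0,"fingers":0},{"xyz":[0,0,12.2],"yaw":0,"fingers":0},{"xyz":[0,0,12.2],"yaw":0,"fingers":0},{"xyz":[0,0,12.2],"yaw":0,"fingers":0},{"xyz":[0,0,12.2],"yaw":0,"fingers":0}]'
```

```text
t: 4.65
eef_pos: [0.4567, 0.1045, 0.2076]
tcp_rot: [-0.565, 0.825, -0.0, -0.0]
wrist_force: [0.9, 0.0, -1.1]
finger_gap: 0.106
finger_force: 30.0
```

```bash
python3 -m inch '[{"xyz":[0,0,-3],"yaw":0,"fingers":0},{"xyz":[0,0,-6],"yaw":0,"fingers":0},{"xyz":[0,0,-10],"yaw":0,"fingers":0},{"xyz":[3,-5.7,-10],"yaw":-4,"fingers":0},{"xyz":[5,-9.5,-10],"yaw":-7,"fingers":0},{"xyz":[7,-13.5,-10],"yaw":-10,"fingers":0},{"xyz":[9,-17.3,-10],"yaw":-13,"fingers":0},{"xyz":[11,-21,-10],"yaw":-16,"fingers":0},{"xyz":[13,-25,-10],"yaw":-19,"fingers":0},{"xyz":[14.9,-28.6,-10],"yaw":-21.2,"fingers":0},{"xyz":[14.9,-28.6,-10],"yaw":-21.2,"fingers":0},{"xyz":[14.9,-28.6,-10],"yaw":-21.2,"fingers":0},{"xyz":[14.9,-28.6,-10],"yaw":-21.2,"fingers":0}]'
python3 - <<'E'
from h import *
np.set_printoptions(precision=3,suppress=True)
s=state(); print(s['eef_pos'],s['t'],s['finger_gap'],s['wrist_force'],s['joints'])
E=np.array(camera_info('wrist')["extrinsics"])
save('wrist','w2.png')
for l in ['bean_slide','bean_frost_mid','bean_clear_mid']:
    for d in landmark_of('wrist',l)[:2]:
        w=world('wrist',d['point'],E); print(l,round(d['conf'],2),w,tool(w))
im=read_camera('top')
o=outline_of('top','photo_board')[0]['pixels'].astype(np.uint8)
c=camera_info('top'); E=np.array(c['extrinsics']); f=240/np.tan(np.radians(c['vertical_fov']/2))
def bp(u,v,z=.004):
    d=E[:3,:3]@[(u-c['cx'])/f,(v-c['cy'])/f,1]; return E[:3,3]+d*(z-E[2,3])/d[2]
cnt=max(cv2.findContours(o,0,2)[0],key=cv2.contourArea)[:,0]
P=np.array([bp(*q)[:2] for q in cnt],np.float32)
print('board',cv2.minAreaRect(P))
hsv=cv2.cvtColor(im,cv2.COLOR_RGB2HSV); b=((hsv[...,0]>100)&(hsv[...,0]<130)&(hsv[...,1]>120)).astype(np.uint8)
b[:200]=0;b[280:]=0;b[:,:370]=0;b[:,440:]=0
q=np.argwhere(b)[:,::-1].mean(0); print('blue',bp(*q), b.sum())
E
```

```text
t: 5.95
eef_pos: [0.6687, -0.1377, 0.3073]
tcp_rot: [-0.707, 0.707, 0.0, -0.0]
wrist_force: [-0.5, -0.5, -0.6]
finger_gap: 0.1
finger_force: 30.0
[ 0.669 -0.138  0.307] 5.95 0.10017444626334983 [-0.457 -0.519 -0.64 ] [ 0.082  0.44  -0.093 -0.    -1.038 -0.082]
bean_slide 0.94 [ 0.668 -0.152  0.109] [ 1.509  0.102 19.845]
bean_frost_mid 0.7 [ 0.669 -0.18   0.131] [ 4.337  0.018 17.699]
bean_frost_mid 0.67 [0.179 0.255 0.024] [-39.27   48.959  28.403]
board ((0.48286011815071106, -0.16668859124183655), (0.10032437741756439, 0.09963972866535187), 4.8107404708862305)
blue [ 0.485 -0.183  0.004] 196
```

View pics/w2.png

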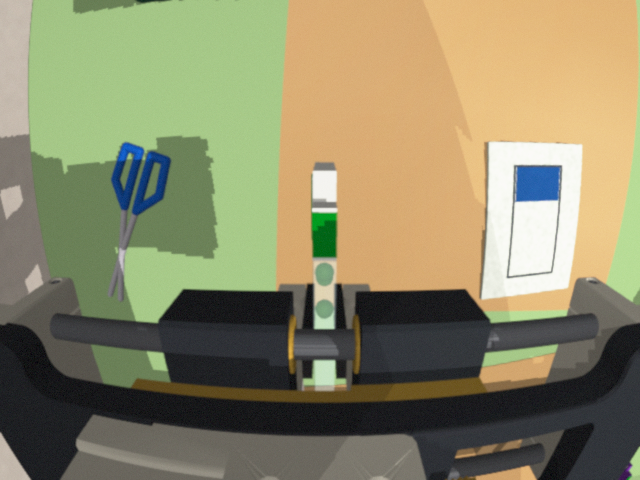

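The slide is held at col 325. The notch and green band are ahead along tool +x, the slide is level, and the board is at upper right (col 535). Now I set it down and release it.

```bash
python3 -m inch '[{"xyz":[0,0,4],"yaw":0,"fingers":0},{"xyz":[0,0,8],"yaw":0,"fingers":0},{"xyz":[0,0,9.8],"yaw":0,"fingers":0},{"xyz":[0,0,10.4],"yaw":0,"fingers":0},{"xyz":[0,0,10.7],"yaw":0,"fingers":0},{"xyz":[0,0,10.75],"yaw":0,"fingers":0},{"xyz":[0,0,10.75],"yaw":0,"fingers":0},{"xyz":[0,0,10.75],"yaw":0,"fingers":0.3},{"xyz":[0,0,10.75],"yaw":0,"fingers":0.3},{"xyz":[0,0,10.75],"yaw":0,"fingers":1},{"xyz":[0,0,10.75],"yaw":0,"fingers":1},{"xyz":[0,0,10.75],"yaw":0,"fingers":1},{"xyz":[0,0,10.75],"yaw":0,"fingers":1},{"xyz":[0,0,10.75],"yaw":0,"fingers":1},{"xyz":[0,0,10.75],"yaw":0,"fingers":1},{"xyz":[0,0,10.75],"yaw":0,"fingers":1}]'
python3 - <<'E'
from h import *
np.set_printoptions(precision=3,suppress=True)
s=state(); print(s['eef_pos'],s['t'],s['finger_gap'],s['wrist_force'])
E=np.array(camera_info('wrist')["extrinsics"])
save('wrist','w3.png')
for l in ['bean_slide','bean_frost_mid','bean_clear_mid']:
    for d in landmark_of('wrist',l)[:1]:
        w=world('wrist',d['point'],E); print(l,round(d['conf'],2),w,tool(w))
E
```

```text
t: 7.85
eef_pos: [0.6693, -0.138, 0.2001]
tcp_rot: [-0.707, 0.707, -0.0, -0.0]
wrist_force: [-0.4, -0.9, -0.4]
finger_gap: 0.858
finger_force: 0.0
[ 0.669 -0.138  0.2  ] 7.85 0.8584911024433194 [-0.379 -0.858 -0.43 ]
bean_slide 0.57 [ 0.668 -0.153  0.002] [ 1.5    0.083 19.819]
bean_frost_mid 0.7 [ 0.67  -0.184  0.026] [ 4.582 -0.087 17.449]
```

View pics/w3.png

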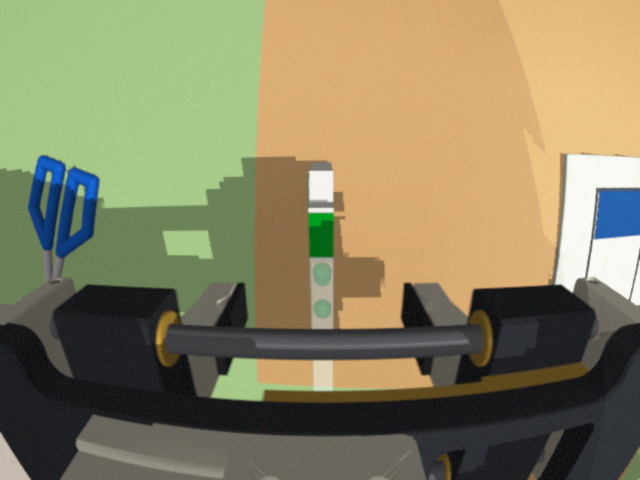

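The slide is standing upright at col 320 between the open fingers. Next I raise the tips to about 36 mm and push its label face towards the robot (tool +y) to topple it.

```bash
python3 -m inch '[{"xyz":[0.6,0,-1.6],"yaw":0,"fingers":1},{"xyz":[0.6,1,-1.6],"yaw":0,"fingers":1},{"xyz":[0.6,2.4,-1.6],"yaw":0,"fingers":1},{"xyz":[0.6,3.3,-1.6],"yaw":0,"fingers":1},{"xyz":[0.6,3.7,-1.6],"yaw":0,"fingers":1},{"xyz":[0.6,4.0,-1.6],"yaw":0,"fingers":1},{"xyz":[0.6,4.3,-1.6],"yaw":0,"fingers":1},{"xyz":[0.6,4.6,-1.6],"yaw":0,"fingers":1},{"xyz":[0.6,4.9,-1.6],"yaw":0,"fingers":1},{"xyz":[0.6,5.2,-1.6],"yaw":0,"fingers":1},{"xyz":[0.6,5.4,-1.6],"yaw":0,"fingers":1},{"xyz":[0.6,5.4,-1.6],"yaw":0,"fingers":1},{"xyz":[0.6,5.4,-1.6],"yaw":0,"fingers":1},{"xyz":[0.6,5.4,-1.6],"yaw":0,"fingers":1}]'
python3 - <<'E'
from h import *
np.set_printoptions(precision=3,suppress=True)
s=state(); print(s['eef_pos'],s['t'],s['finger_gap'],s['wrist_force'])
E=np.array(camera_info('wrist')["extrinsics"])
save('wrist','w4.png')
for l in ['bean_slide','bean_frost_mid','bean_clear_mid']:
    for d in landmark_of('wrist',l)[:1]:
        w=world('wrist',d['point'],E); print(l,round(d['conf'],2),w,tool(w))
E
```

```text
t: 9.45
eef_pos: [0.6154, -0.144, 0.2162]
tcp_rot: [-0.707, 0.707, -0.0, 0.0]
wrist_force: [0.6, -0.6, -0.2]
finger_gap: 1.001
finger_force: 0.0
[ 0.615 -0.144  0.216] 9.45 1.0006221279577372 [ 0.641 -0.595 -0.156]
bean_slide 0.72 [ 0.663 -0.153  0.005] [ 0.891 -4.72  21.113]
bean_frost_mid 0.83 [ 0.639 -0.186  0.005] [ 4.163 -2.412 21.084]
bean_clear_mid 0.84 [ 0.639 -0.117  0.006] [-2.681 -2.323 21.05 ]
```

View pics/w4.png

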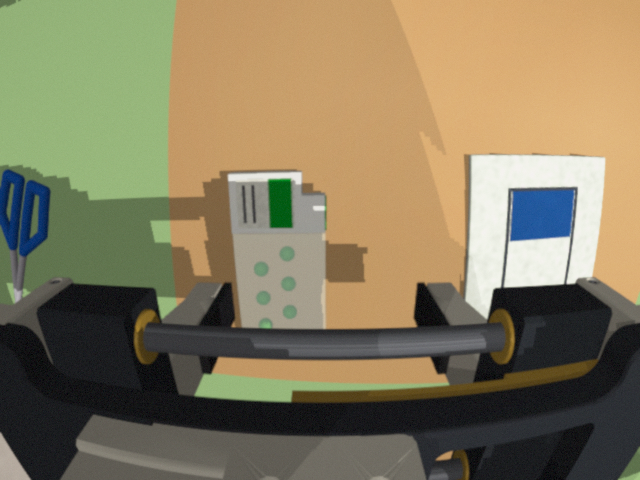

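The slide lies flat with its label up. The notch is on the robot-facing edge (px 313,195) and the frosted end is on the -Y side (rows 172–233). I centre over it, lower, and grip across its width at x ≈ -8 mm, on the clear part only.

```bash
python3 -m inch '[{"xyz":[0,-1.2,0],"yaw":0,"fingers":1},{"xyz":[0,-2.4,0],"yaw":0,"fingers":1},{"xyz":[0,-2.4,0],"yaw":0,"fingers":1},{"xyz":[0,-2.4,1.8],"yaw":0,"fingers":1},{"xyz":[0,-2.4,3],"yaw":0,"fingers":1},{"xyz":[0,-2.4,3.6],"yaw":0,"fingers":1},{"xyz":[0,-2.4,3.7],"yaw":0,"fingers":1},{"xyz":[0,-2.4,3.7],"yaw":0,"fingers":0},{"xyz":[0,-2.4,3.7],"yaw":0,"fingers":0},{"xyz":[0,-2.4,3.7],"yaw":0,"fingers":0},{"xyz":[0,-2.4,3.7],"yaw":0,"fingers":0},{"xyz":[0,-2.4,3.7],"yaw":0,"fingers":0},{"xyz":[0,-2.4,3.7],"yaw":0,"fingers":0},{"xyz":[0,-2.4,3.7],"yaw":0,"fingers":0},{"xyz":[0,-2.4,3.7],"yaw":0,"fingers":0}]'
```

```text
t: 11.15
eef_pos: [0.6393, -0.144, 0.1793]
tcp_rot: [-0.707, 0.707, -0.0, 0.0]
wrist_force: [-0.2, 0.5, 1.5]
finger_gap: 0.565
finger_force: 30.0
```

```bash
python3 -m inch '[{"xyz":[0,0,-1],"yaw":0,"fingers":0},{"xyz":[0,0,-3],"yaw":0,"fingers":0},{"xyz":[0,0,-6],"yaw":0,"fingers":0},{"xyz":[0,0,-10],"yaw":0,"fingers":0},{"xyz":[0,0,-13],"yaw":0,"fingers":0},{"xyz":[0,0,-15],"yaw":0,"fingers":0},{"xyz":[0,2,-15],"yaw":-1,"fingers":0},{"xyz":[-0.1,5,-15],"yaw":-2,"fingers":0},{"xyz":[-0.2,8,-15],"yaw":-3,"fingers":0},{"xyz":[-0.3,11,-15],"yaw":-4,"fingers":0},{"xyz":[-0.3,14,-15],"yaw":-4.8,"fingers":0},{"xyz":[-0.3,15.9,-15],"yaw":-4.8,"fingers":0},{"xyz":[-0.3,15.9,-15],"yaw":-4.8,"fingers":0},{"xyz":[-0.3,15.9,-15],"yaw":-4.8,"fingers":0}]'
python3 - <<'E'
from h import *
np.set_printoptions(precision=3,suppress=True)
s=state(); print(s['eef_pos'],s['t'],s['finger_gap'],s['finger_force'])
E=np.array(camera_info('wrist')["extrinsics"])
save('wrist','w5.png')
for cam in ['wrist','scene','top']:
  if cam!='wrist': save(cam,cam+'5.png')
  for l in ['bean_slide','bean_frost_mid','bean_clear_mid','photo_board','mark_frost','mark_clear']:
    for d in landmark_of(cam,l)[:1]:
        w=world(cam,d['point']); print(cam,l,round(d['conf'],2),w,tool(w))
E
```

```text
t: 12.55
eef_pos: [0.4803, -0.1409, 0.3302]
tcp_rot: [0.736, -0.677, 0.001, -0.001]
wrist_force: [0.5, 0.1, -0.1]
finger_gap: 0.566
finger_force: 30.0
[ 0.48  -0.141  0.33 ] 12.55 0.5663543613514668 29.988244771957397
wrist bean_slide 0.71 [ 0.476 -0.115  0.154] [-2.617  0.257 17.57 ]
wrist bean_frost_mid 0.93 [ 0.484 -0.184  0.155] [ 4.34   0.058 17.398]
wrist bean_clear_mid 0.96 [ 0.478 -0.115  0.154] [-2.593  0.127 17.525]
wrist mark_frost 0.73 [ 0.487 -0.18   0.003] [ 3.98  -0.296 32.551]
scene bean_slide 0.93 [ 0.506 -0.146  0.152] [ 0.726 -2.525 17.687]
scene bean_frost_mid 0.96 [0.644 0.283 0.027] [-40.917 -19.86   30.182]
scene bean_clear_mid 0.9 [0.184 0.328 0.02 ] [-49.209  25.652  30.861]
scene photo_board 0.89 [ 0.481 -0.145 -0.001] [ 0.436 -0.022 33.031]
scene mark_frost 0.75 [ 0.479 -0.179  0.008] [ 3.778  0.422 32.086]
scene mark_clear 0.9 [ 0.479 -0.107  0.004] [-3.401 -0.2   32.538]
top bean_slide 0.63 [ 0.506 -0.145  0.154] [ 0.616 -2.561 17.471]
top bean_frost_mid 0.85 [ 0.483 -0.182  0.158] [ 4.103  0.043 17.109]
top bean_clear_mid 0.91 [0.669 0.34  0.027] [-46.373 -22.781  30.218]
top photo_board 0.62 [ 0.483 -0.147  0.002] [ 0.627 -0.239 32.763]
top mark_clear 0.97 [ 0.48  -0.113  0.006] [-2.776 -0.167 32.342]
```

View pics/w5.png

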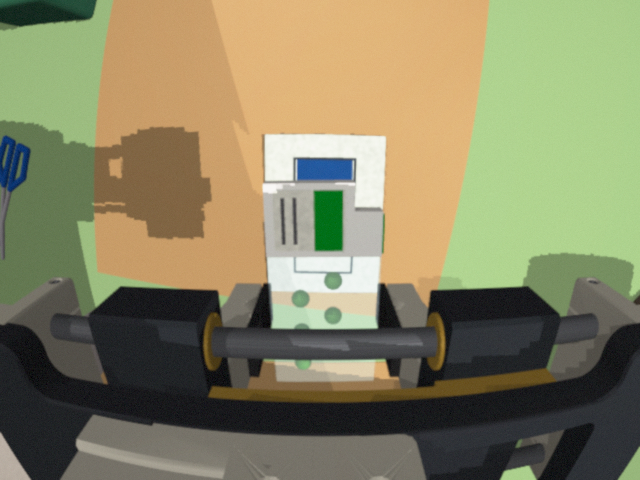

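View pics/scene5.png

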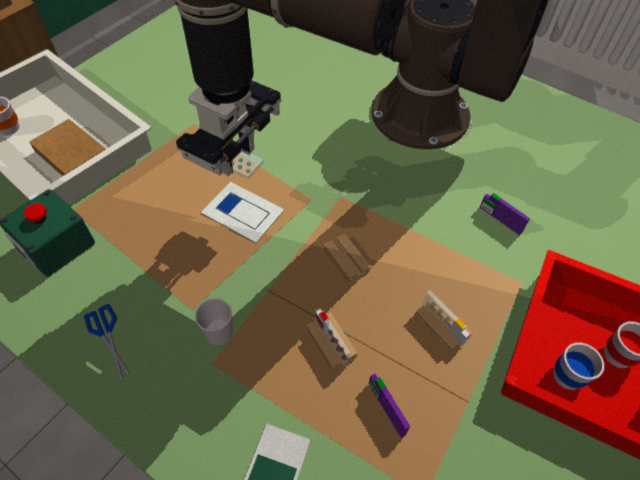

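The slide is held flat with its label up, parallel to the outline (tool x about -85°). The frosted mid is within about 2 mm of the blue patch in plan, and about 15 cm above the board. The other slides and the pot are unmoved in the scene view. I'm handing in the job.

```bash
python3 -c "
from rig import *
print(close_job())"
```

```text
the job is handed in; nothing more can be done
None
```

The job is handed in: the green-label slide is gripped by its clear part only and held flat, label up, about 15 cm above the board, in line with the outline and with its frosted end over the blue patch (within about 2 mm by camera). To get there I set it down once on open table, tipped it label-up with a finger on the clear part, and regripped it.

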